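# Index the sample carousel and load its empty bay

## Task

Turn the sample carousel (its spokes are there to be pushed) until its one empty bay lines up with the fixed black arrow on the pedestal. Then pick up the loose tube block and press it fully home, level, in that bay, which it fits one way round only: narrow end towards the hub. Leave the bay still lined up with the arrow and everything at rest, and do not disturb the tube rack, the bottle or the pipette.

Things in the scene. Friction and masses are not known exactly. Their poses are not given: they have to be found in the camera images.
- carousel (a joint): Turning angle of the carousel, positive counter-clockwise from above. The empty bay is at the arrow at 0 or any whole turn (6.283). It turns freely both ways (limits +-9 rad), with light friction (about 0.12 N m, or 1 N at a spoke), and stays where it is left.
- hub (a point): On the carousel's vertical axis, at deck height, 42 mm above the bench; axes turn with it, z up. A grey disc of 112 mm radius, 32 to 42 mm above the bench, on a fixed pedestal. Four T-shaped white nests, centres 70 mm from the axis, at 0, 90, 180, 270 degrees from x: the one at 180 (-x) is empty, the others hold blocks like the loose one, part of the carousel, tops 112 mm above the bench.
- bay (a point): Centre of the empty nest's floor (42 mm above the bench), turning with the carousel; x points to the hub. The nest is a T-shaped ring of walls 4 mm thick, 16 mm high, open above, 2.5 mm wider all round than the block. A block at home stands on this floor, centred here, its x axis along this x axis.
- load_point (a point): Fixed point 42 mm above the bench and 70 mm from the turning axis, on the arrow's side: the bay's centre belongs here. x points from the arrow to the turning axis.
- pointer (a point): Tip of the fixed black arrow, on a low white tongue of the pedestal outside the disc, 124 mm from the turning axis and pointing at it. Arrow and tongue reach out to 178 mm from the axis and are at most 14 mm high, so a fingertip 20 mm above the bench passes over them.
- block_center (a point): Centre of the loose block, 35 mm above its underside, z up. 60 mm long (x); T-shaped from above: 48 mm wide at -x, 28 mm at +x (narrow end), 30 mm high, lowest 8 mm slimmer by 1.5 mm as lead-in. On top a central fin 40 long (x), 12 thick (y), from 30 to 70 mm above the underside: grasp it across y from above. Tube caps 4.5 mm high beside it. 0.08 to 0.17 kg.
- rack: Bystander: loose pink tube rack, 100 x 70 x 45 mm; origin at the centre of its underside.
- bottle: Bystander: amber bottle, 60 mm diameter, 150 mm high; origin at the centre of its underside.
- pipette: Bystander: pipette lying on the bench along its x axis, 230 mm long, 22 mm thick; origin underneath it, about the middle.
- spoke (a point): Point on one of four alike L-shaped steel spokes (12 mm round bar): level from the rim, axis 40 mm above the bench, then an upright handle 134 mm from the turning axis, top 80 mm above the bench. This point is on the handle's axis, 60 mm above the bench, at 135 degrees from the hub's x; the other handles are at 45, 225 and 315. Free space beside them.
Mind the look-alikes: they are no part of the job. What is shaped like the part that bears block_center but green or purple is not meant.

How it is judged:
On the way, in this order (a step that is already met when the one before it is completed fails the run):
1. the empty bay lies at the arrow (within 6 mm) and the carousel is still, the block not yet in it (horizontal distance between bay and load_point below 0.006 m and velocity of joint carousel between -0.05 and 0.05 rad/s and distance between block_center and bay above 0.06 m), for 0.3 s.
2. the block is home in the bay (horizontal distance between block_center and bay below 0.006 m and z of block_center in the frame of bay below 0.039 m and angle between block_center's own z axis and vertical below 0.08 rad and angle between the x axis of block_center and the x axis of bay, either way round below 0.15 rad), for 0.2 s.
At the end, for the whole second after the job is handed in: The bay is within 6 mm of the loading point at the arrow, the carousel at rest; the block stands released in the bay, within 6 mm of its centre, at most 4 mm short of its floor, level within 0.08 rad and in line with the bay within 0.15 rad (all of step 2 and horizontal distance between bay and load_point below 0.006 m and velocity of joint carousel between -0.05 and 0.05 rad/s); the robot touches nothing.
It fails at once if the tube rack is pushed more than 15 mm (distance of rack from where it was at the start of the episode above 0.015 m).
It fails at once if the bottle is pushed more than 15 mm or tipped (distance of bottle from where it was at the start of the episode above 0.015 m or angle between bottle's own z axis and vertical above 0.3 rad).
It fails at once if the pipette is pushed more than 15 mm (distance of pipette from where it was at the start of the episode above 0.015 m).
It also fails if it takes over 64 s, if anything falls off the work surface, if the arm or the gripper's body presses on something with over 40 N, if the wrist force passes 120 N, or if a joint passes its speed limit or range.

## Robot

A 7-joint arm with a two-finger parallel gripper is mounted at the origin on the work surface. World frame = base frame: x ahead of the robot, y to its left, z up, the work surface at z = 0. Lengths are in m, angles in rad, forces in N, time in s.
With the tool pointing down it reaches from about 0.35 to 0.9 m from the base axis. Payload 8.1 kg.
Tool frame: the origin (TCP) lies on the mounting face of the last link; the fingertips stand 178 mm ahead of it and the grasp point (between the pads) lies 159 mm ahead of it; z points along the fingers, y is the direction in which the jaws open and shut (so a half turn about z gives the same grasp; the last joint's range is limited). The gripper opens to 92 mm and grips with 3 to 60 N. Pads are 19 mm wide; open, the fingers measure 130 mm over their backs; the gripper's body (75 mm by 190 mm) begins 47 mm behind the grasp point.
Start: joints at [1.049, 0.434, 0.025, 1.573, -0.012, 1.134, -0.075], TCP at [0.254, -0.571, 0.405] pointing down, gripper open.
Joint ranges: [-2.62, 2.62], [-0.44, 2.09], [-1.27, 1.32], [0.08, 2.57], [-1.32, 4.46], [0.12, 2], [-2.74, 2.74]. Speed limits (rad/s): [2.22, 2.22, 3.01, 3.01, 3.14, 3.14, 3.14].

## Interface

Orientations are given as a unit quaternion [w, x, y, z].
In Python, from bench import bot gives the robot as it stands. The module is installed in compiled form; this text tells all that it offers.
- The arm moves only by the tool jog_arm, never from a script. Its argument "moves" is a list of rows, each a list of 7 numbers: the shift along the tool's x, y, z in cm, then the turn, a rotation vector about the tool's x, y, z in degrees, then the finger opening in cm, from 0 to 9.18. A call has 1 to 20 rows; each row is the pose to reach, as a shift and turn from the pose measured when the call began, along the tool's axes at that moment; what a row does not reach only later rows make up. A row lasts 1/8 s, in which the tool goes at most 62.5 mm and 10.7 degrees, less where a joint would pass 70% of its speed; a pose out of reach is approached as far as the arm can. A call with a gripper value outside its range is refused whole. The fingers move at their own pace and stop on an object; "newtons" is the grip in N (left out, the last holds). Time passes only in rows, so rows that repeat a pose let the fingers close. It gives the time, the measured TCP pose, the force and the opening at its end, in the units of the state.
- bot.state(): the state, without advancing time (a new reading comes with each control period).
- bot.snapshot(name): name is "scene" or "top" or "wrist"; returns a dict with "img" (400x640x3 uint8, red, green, blue), "mtx" (3x3 intrinsics, pixels), "R" (3x3) and "t" (3): a world point X has camera coordinates R X + t; the wrist camera has in their place "T_tool_cam" (4x4, takes a point from camera to tool coordinates, whose origin is the TCP and whose axes are the flange's). Camera axes: x right, y down, z forward; pixel columns grow to the right and rows downward; lengths in m; the calibration is good to about 2 mm. The wrist camera is an equidistant fisheye: a pixel r from the principal point sees the ray r / f radians off the axis. A picture is of the moment at which its call begins: read the wrist's pose just before it. There is no depth.
- bot.close_job(): hands the job in, once; it reports no verdict.
The state is a dict: "t": time; "joint_pos": joint angles; "qvel": joint speeds; "effort": joint torques, N m; "ee_pos": TCP position; "ee_rot": TCP orientation; "force": force on the tool from outside, world axes, zero at the start; "ft_torque": the same for the moment, N m; "grip_width": finger opening in m.
Only numpy, scipy, OpenCV 4.12 (cv2) and the standard library are available. Lean on these libraries where they do the work, as an engineer would, in place of code of your own. Each camera call takes 0.05 s, during which the arm holds its last target.

## Working session

There is one attempt and no reset: what is moved stays moved. The work goes in short steps, Python scripts to look and compute and a tool call to move; the robot and the scene stay as the last step left them, time stands still between calls to the robot, and variables do not carry over. Pictures are saved under pics/ and viewed, and the job is handed in when it is done.

Besides the shell and the picture viewer there is one more tool, called after "Emit:" by a JSON object that holds its "fn" and its "kwargs". jog_arm: Moves the arm, as the interface text tells. Its arguments: {"type":"object","properties":{"moves":{"type":"array","items":{"type":"array","items":{"type":"number"}}},"newtons":{"type":"number"}},"required":["moves"]}

```bash
mkdir -p pics
python3 - <<'E'
from bench import bot
import cv2,pickle
s=bot.state();print(s)
for n in ("scene","top","wrist"):
    d=bot.snapshot(n);pickle.dump(d,open(f"pics/{n}0.pkl","wb"));cv2.imwrite(f"pics/{n}0.png",d["img"][:,:,::-1])
    print(n,d["mtx"],d.get("R"),d.get("t"),d.get("T_tool_cam"))
E
```

```text
{'t': 0.0, 'joint_pos': array([ 1.04940491,  0.43523057,  0.02496774,  1.57407264, -0.01159079,
        1.13402392, -0.0751159 ]), 'qvel': array([ 0.00049883,  0.00107926, -0.00104086, -0.00016107,  0.000643  ,
       -0.00094717, -0.00105483]), 'effort': array([ 2.36184405e-04, -6.67862320e+01,  9.84945372e-01, -3.14468801e+01,
       -6.06125663e-02,  4.31261107e-02,  2.09057107e-04]), 'ee_pos': array([ 0.25404007, -0.57079262,  0.40394945]), 'ee_rot': array([-7.58359136e-04,  9.78164379e-01,  2.07831219e-01, -2.37985941e-04]), 'force': array([0.30757533, 1.08256121, 0.47848396]), 'ft_torque': array([-0.01875328,  0.01560378, -0.02007159]), 'grip_width': 0.0918595930840377}
scene [[472.12643338   0.         319.34165703]
 [  0.         472.12643338 187.85469062]
 [  0.           0.           1.        ]] [[-0.21883175  0.97556069 -0.01984948]
 [ 0.6190764   0.12308595 -0.77562508]
 [-0.75422615 -0.18201974 -0.63088171]] [ 0.14668695 -0.31527158  2.0434628 ] None
top [[519.88382409   0.         317.00124793]
 [  0.         519.88382409 202.06459858]
 [  0.           0.           1.        ]] [[-0.04542479 -0.99896697  0.00125445]
 [-0.97589814  0.04410743 -0.2137226 ]
 [ 0.21344649 -0.01093252 -0.97689359]] [0.00309844 0.58336958 1.38228989] None
wrist [[309.70691629   0.         319.26331398]
 [  0.         309.70691629 199.79856007]
 [  0.           0.           1.        ]] None None [[ 8.22272358e-05 -9.58992928e-01 -2.83429986e-01  7.56159484e-02]
 [ 9.99999991e-01  1.09927508e-04 -8.18278532e-05  4.64737326e-04]
 [ 1.09629085e-04 -2.83429977e-01  9.58992928e-01  2.05735397e-02]
 [ 0.00000000e+00  0.00000000e+00  0.00000000e+00  1.00000000e+00]]
```

```bash
ls . pics
```

```text
.:
pics

pics:
scene0.pkl
scene0.png
top0.pkl
top0.png
wrist0.pkl
wrist0.png
```

View pics/scene0.png

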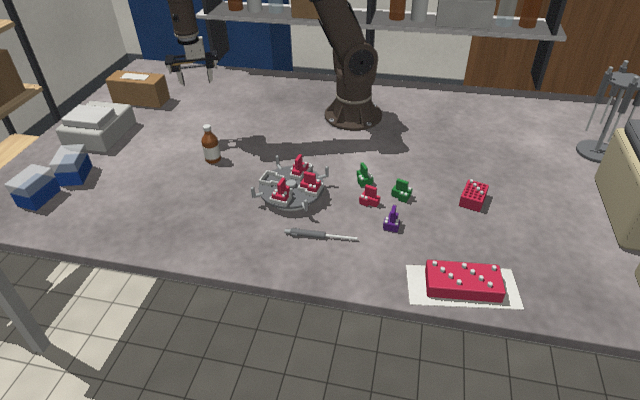

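View pics/top0.png

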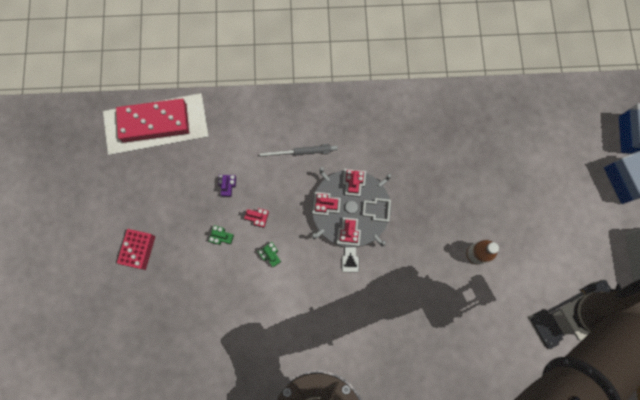

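View pics/wrist0.png

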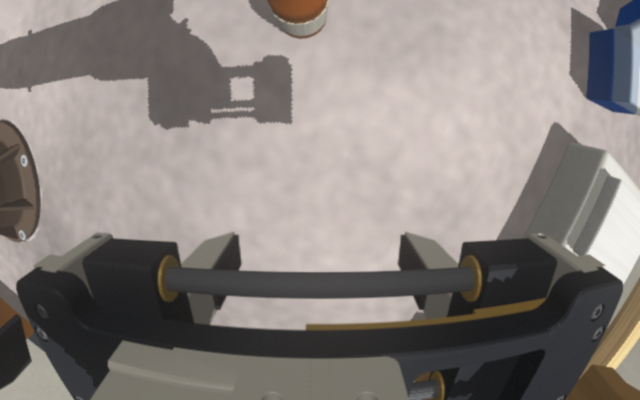

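```bash
cat > h.py <<'E'
import numpy as np,cv2,pickle
from scipy.spatial.transform import Rotation as Ro
def ray(d,u,v):
    x=np.linalg.inv(d["mtx"])@[u,v,1]; R=d["R"];return -R.T@d["t"],R.T@x
def plane(d,u,v,z):
    o,r=ray(d,u,v);return o+r*(z-o[2])/r[2]
def proj(d,X):
    c=d["R"]@np.asarray(X)+d["t"];p=d["mtx"]@c;return p[:2]/p[2]
def wpose(s):
    q=s["ee_rot"];M=np.eye(4);M[:3,:3]=Ro.from_quat([q[1],q[2],q[3],q[0]]).as_matrix();M[:3,3]=s["ee_pos"];return M
def wray(d,M,u,v):
    K=d["mtx"];T=M@d["T_tool_cam"];x=(u-K[0,2])/K[0,0];y=(v-K[1,2])/K[1,1];th=np.hypot(x,y)
    r=np.array([np.sin(th)*x/th,np.sin(th)*y/th,np.cos(th)]) if th>0 else np.array([0,0,1.])
    return T[:3,3],T[:3,:3]@r
def wplane(d,M,u,v,z):
    o,r=wray(d,M,u,v);return o+r*(z-o[2])/r[2]
def wproj(d,M,X):
    T=np.linalg.inv(M@d["T_tool_cam"]);c=T[:3,:3]@X+T[:3,3];K=d["mtx"];th=np.arctan2(np.hypot(c[0],c[1]),c[2]);n=c[:2]/np.hypot(c[0],c[1])
    return K[0,0]*th*n+K[:2,2]
def tri(rays):
    A=np.zeros((3,3));b=np.zeros(3)
    for o,r in rays:
        r=r/np.linalg.norm(r);P=np.eye(3)-np.outer(r,r);A+=P;b+=P@o
    return np.linalg.solve(A,b)
def crop(d,u0,v0,w,h,k,name):
    i=d["img"][v0:v0+h,u0:u0+w,::-1];cv2.imwrite(name,cv2.resize(i,None,fx=k,fy=k,interpolation=cv2.INTER_CUBIC))
E
python3 - <<'E'
from h import *
t=pickle.load(open("pics/top0.pkl","rb"));s=pickle.load(open("pics/scene0.pkl","rb"))
crop(t,200,160,200,120,4,"pics/c1.png")
crop(s,240,140,200,110,4,"pics/c2.png")
E
```

```text
(no output)
```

View pics/c1.png

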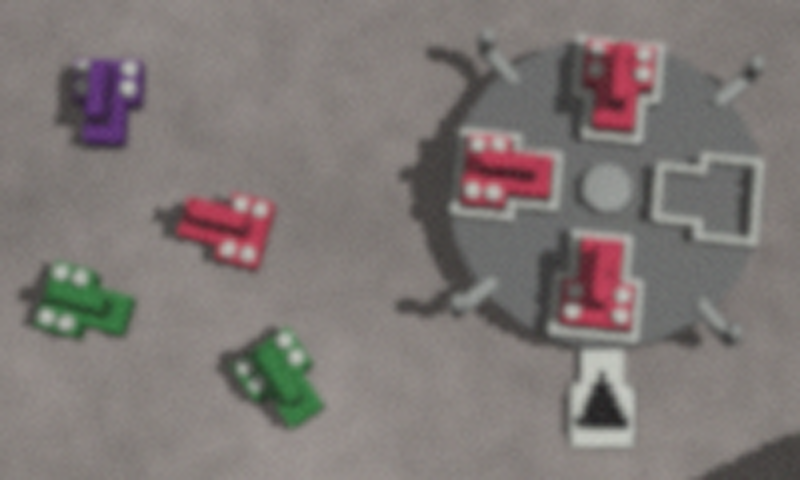

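View pics/c2.png

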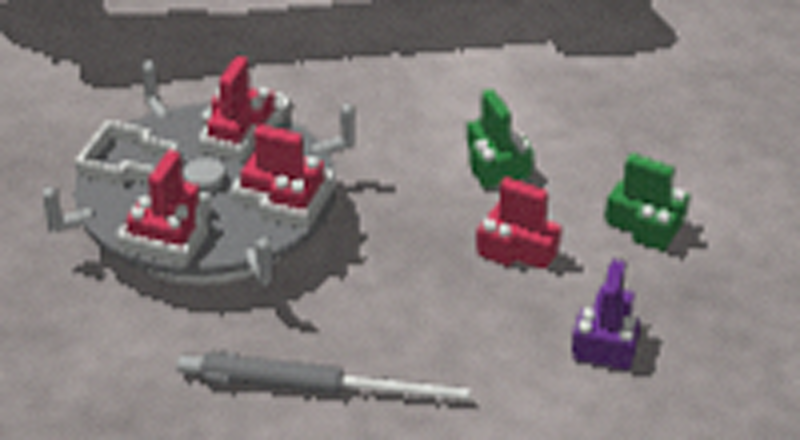

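Candidates in the top view are green (220,236), green (269,254), purple (227,185), three red blocks in the carousel (354,181), (327,203), (349,232), and a loose red one at (256,216). The last is the only loose red T-block, so I choose it. The crop shows its narrow end to the left (+y). The empty bay is at (377,209) and the arrow at (350,257).

Run:
```python
from h import *
t=pickle.load(open("pics/top0.pkl","rb"));s=pickle.load(open("pics/scene0.pkl","rb"))
f=lambda u,v:(200+u/4,160+v/4)
g=lambda u,v:(240+u/4,140+v/4)
hub=tri([ray(t,*f(607,187)),ray(s,*g(207,172))]);print("hub",hub, plane(t,*f(607,187),.05))
print("tip",plane(t,*f(602,372),.014),"bays",[plane(t,*f(*p),.058) for p in((655,192),(760,202))])
for p in((487,42),(757,68),(733,337),(460,300)): print("handle",plane(t,*f(*p),.075))
print("arrow base",plane(t,*f(602,425),.014))
# block fin: ends
print("fin left/right top", plane(t,*f(188,213),.07),plane(t,*f(248,226),.07))
print("tri fin top left",tri([ray(t,*f(188,211)),ray(s,*g(550,195))]),tri([ray(t,*f(248,222)),ray(s,*g(507,183))]))
print("bottle",plane(t,493,247,.15),"rack",plane(t,137,250,.045),"pip",plane(t,260,154,.01),plane(t,335,149,.01))
```

```text
hub [ 0.56787374 -0.11917622  0.04926209] [ 0.56795387 -0.12007936  0.05      ]
tip [ 0.4426644  -0.11146045  0.014     ] bays [array([ 0.56124857, -0.15260604,  0.058     ]), array([ 0.55086622, -0.22507616,  0.058     ])]
handle [ 0.66988253 -0.04054568  0.075     ]
handle [ 0.64263568 -0.22755844  0.075     ]
handle [ 0.45533799 -0.19716308  0.075     ]
handle [ 0.48897618 -0.01359185  0.075     ]
arrow base [ 0.40552779 -0.10925895  0.014     ]
fin left/right top [0.55860774 0.17070595 0.07      ] [0.54763827 0.12966562 0.07      ]
tri fin top left [0.56101358 0.17181043 0.0647589 ] [0.55132231 0.13282529 0.06354066]
bottle [ 0.42585079 -0.46738812  0.15      ] rack [0.47404579 0.47871176 0.045     ] pip [0.74677034 0.1371292  0.01      ] [ 0.75222174 -0.08425379  0.01      ]
```

```bash
cat >> h.py <<'E'
def plan(s,xyz,jaw):
    M=wpose(s);d=M[:3,:3].T@(np.asarray(xyz)-M[:3,3])*100
    y=M[:3,1];a=np.degrees(np.arctan2(y[1],y[0]));
    # desired: z straight down, y at jaw
    j=np.radians(jaw);yy=np.array([np.cos(j),np.sin(j),0]);zz=np.array([0,0,-1.]);xx=np.cross(yy,zz)
    rv=Ro.from_matrix(M[:3,:3].T@np.c_[xx,yy,zz]).as_rotvec(degrees=True)
    print("jaw now %.1f"%a,"shift cm",d.round(2),"turn deg",rv.round(1))
E
python3 - <<'E'
from h import *
from bench import bot
plan(bot.state(),(.46,-.17,.42),-55)
E
```

```text
jaw now -66.0 shift cm [ 35.11 -28.25  -1.56] turn deg [ -0.1   0.  -11. ]
```

Emit:
{"fn": "jog_arm", "kwargs": {"moves": [[5,-4,-1,0,0,0,9],[10,-8,-1.5,0,0,-3,7],[15,-12,-1.5,0,0,-6,5],[20,-16,-1.5,0,0,-9,3],[25,-20,-1.5,0,0,-11,3],[30,-24,-1.5,0,0,-11,3],[35.1,-28.2,-1.5,0,0,-11,3],[35.1,-28.2,-1.5,0,0,-11,3],[35.1,-28.2,-1.5,0,0,-11,3]]}}

```text
t: 1.27
ee_pos: [0.4602, -0.1701, 0.4193]
ee_rot: [-0.001, 0.953, 0.302, -0.0]
force: [-0.4, -0.1, 0.2]
grip_width: 0.0299
```

```bash
cat >> h.py <<'E'
def look(n):
    from bench import bot
    s=bot.state();d=bot.snapshot("wrist");d["M"]=wpose(s);pickle.dump(d,open(f"pics/{n}.pkl","wb"));cv2.imwrite(f"pics/{n}.png",d["img"][:,:,::-1]);return d
E
python3 -c "
from h import *
look('w1')"
```

```text
(no output)
```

View pics/w1.png

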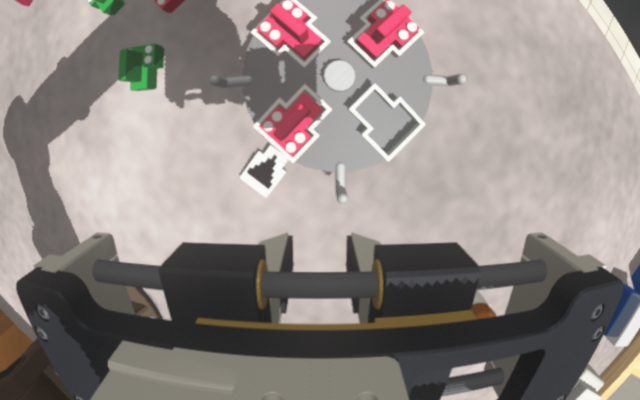

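Run:
```python
from h import *
d=pickle.load(open("pics/w1.pkl","rb"));crop(d,200,20,280,200,2.8,"pics/c3.png")
```

```text
(no output)
```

View pics/c3.png

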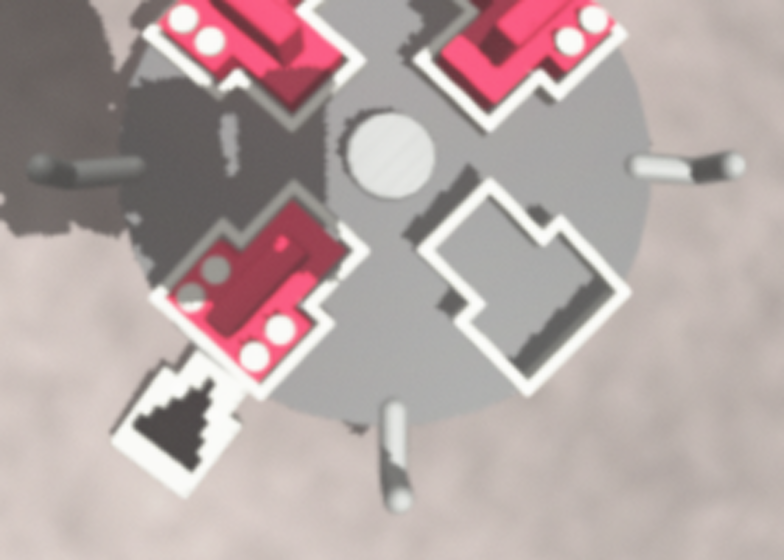

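Run:
```python
from h import *
d=pickle.load(open("pics/w1.pkl","rb"));t=pickle.load(open("pics/top0.pkl","rb"));M=d["M"]
f=lambda u,v:(200+u/2.8,20+v/2.8)
P=lambda p,z:wplane(d,M,*f(*p),z)
T=lambda u,v:ray(t,200+u/4,160+v/4)
W=lambda p:wray(d,M,*f(*p))
hub=tri([T(607,187),W((391,155))]);print("hub tri",hub)
tip=tri([T(602,372),W((212,382))]);print("tip tri",tip)
print("handle tri",tri([T(733,337),W((399,498))]),tri([T(757,68),W((735,163))]),tri([T(460,300),W((40,167))]))
h=P((391,155),.05);print("hub",h)
ang=lambda p:np.degrees(np.arctan2(*(p-h)[1::-1]))
for n,p,z in(("tip",(212,382),.012),("base",(163,447),.012),("hnear",(399,498),.08),("hright",(735,163),.08),("hleft",(40,167),.08)):
    q=P(p,z);print(n,q,ang(q),np.hypot(*(q-h)[:2]))
c=[P(p,.058) for p in((490,187),(615,292),(528,385),(423,247))]
o=(c[1]+c[2])/2;i=(c[0]+c[3])/2
print("bay outer",o,ang(o),"inner",i,ang(i))
```

```text
hub tri [ 0.56939193 -0.1211992   0.04062899]
tip tri [ 0.44297716 -0.11292294  0.00832245]
handle tri [ 0.45738002 -0.20090525  0.06476508] [ 0.6368922  -0.22260415  0.10118871] [ 0.48863885 -0.01371045  0.07606795]
hub [ 0.56768249 -0.12172472  0.05      ]
tip [ 0.44337455 -0.1140997   0.012     ] 176.489892070035 0.12454158383678297
base [ 0.4050049  -0.11176757  0.012     ] 176.4974178430565 0.16298203942562953
hnear [ 0.46090218 -0.19981295  0.08      ] -143.82206871355254 0.13228683643592135
hright [ 0.64630818 -0.22854884  0.08      ] -53.645842965877826 0.13264008620264467
hleft [ 0.48888296 -0.01522091  0.08      ] 126.49682195606226 0.1324855760332326
bay outer [ 0.55113617 -0.22278171  0.058     ] -99.29867779259956 inner [ 0.56189244 -0.15657027  0.058     ] -99.43426252755707
```

```bash
cat > arc.py <<'E'
from h import *
import sys
def arc(s,hub,dtheta,n):
    M=wpose(s)
    for k in range(1,n+1):
        a=-dtheta*k/n;R=Ro.from_euler('z',a,degrees=True).as_matrix()
        p=M[:3,3]-hub;q=R@p+hub
        print([*(M[:3,:3].T@(q-M[:3,3])*100).round(1),0,0,round(dtheta*k/n,1)],q.round(3))
E
python3 - <<'E'
from h import *
from bench import bot
plan(bot.state(),(.4594,-.200,.30),-54);plan(bot.state(),(.4594,-.200,.235),-54)
E
```

```text
jaw now -55.0 shift cm [-1.65  2.34 11.92] turn deg [-0.1  0.  -1. ]
jaw now -55.0 shift cm [-1.64  2.34 18.42] turn deg [-0.1  0.  -1. ]
```

Emit:
{"fn": "jog_arm", "kwargs": {"moves": [[-1.6,2.3,4,0,0,-1,3],[-1.6,2.3,8,0,0,-1,3],[-1.6,2.3,12,0,0,-1,3],[-1.6,2.3,15,0,0,-1,3],[-1.6,2.3,18.4,0,0,-1,3],[-1.6,2.3,18.4,0,0,-1,3],[-1.6,2.3,18.4,0,0,-1,3]]}}

```text
t: 2.2
ee_pos: [0.4594, -0.2006, 0.2361]
ee_rot: [-0.0, 0.951, 0.308, -0.0]
force: [0.5, 0.2, 1.1]
grip_width: 0.0299
```

Run:
```python
from h import *
from arc import arc
from bench import bot
look('w2');arc(bot.state(),np.array([.5677,-.121,0]),84.5,16)
```

```text
[np.float64(0.0), np.float64(-1.2), np.float64(-0.0), 0, 0, 5.3] [ 0.453 -0.19   0.236]
[np.float64(0.2), np.float64(-2.5), np.float64(-0.0), 0, 0, 10.6] [ 0.447 -0.179  0.236]
[np.float64(0.5), np.float64(-3.7), np.float64(-0.0), 0, 0, 15.8] [ 0.442 -0.168  0.236]
[np.float64(0.9), np.float64(-4.8), np.float64(-0.0), 0, 0, 21.1] [ 0.438 -0.156  0.236]
[np.float64(1.4), np.float64(-6.0), np.float64(-0.0), 0, 0, 26.4] [ 0.436 -0.144  0.236]
[np.float64(1.9), np.float64(-7.1), np.float64(-0.0), 0, 0, 31.7] [ 0.434 -0.132  0.236]
[np.float64(2.6), np.float64(-8.1), np.float64(-0.0), 0, 0, 37.0] [ 0.434 -0.12   0.236]
[np.float64(3.4), np.float64(-9.0), np.float64(-0.0), 0, 0, 42.2] [ 0.434 -0.107  0.236]
[np.float64(4.3), np.float64(-9.9), np.float64(-0.0), 0, 0, 47.5] [ 0.436 -0.095  0.236]
[np.float64(5.2), np.float64(-10.7), np.float64(-0.0), 0, 0, 52.8] [ 0.439 -0.083  0.236]
[np.float64(6.2), np.float64(-11.4), np.float64(-0.0), 0, 0, 58.1] [ 0.443 -0.071  0.236]
[np.float64(7.3), np.float64(-12.0), np.float64(-0.0), 0, 0, 63.4] [ 0.448 -0.06   0.236]
[np.float64(8.4), np.float64(-12.6), np.float64(-0.0), 0, 0, 68.7] [ 0.454 -0.049  0.236]
[np.float64(9.6), np.float64(-13.0), np.float64(-0.0), 0, 0, 73.9] [ 0.462 -0.039  0.236]
[np.float64(10.8), np.float64(-13.3), np.float64(-0.0), 0, 0, 79.2] [ 0.469 -0.03   0.236]
[np.float64(12.0), np.float64(-13.4), np.float64(-0.0), 0, 0, 84.5] [ 0.478 -0.021  0.236]
```

View pics/w2.png

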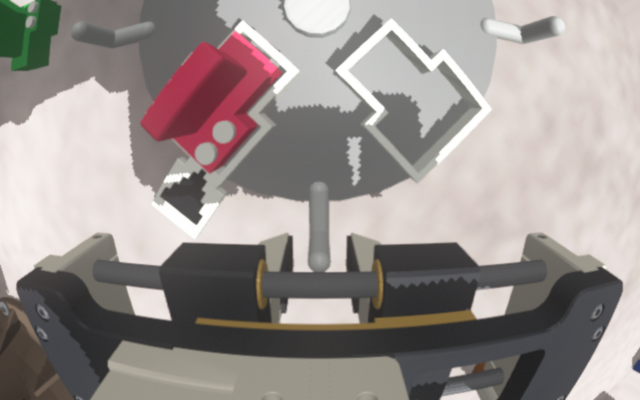

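The near handle at (319,262) sits between the fingers at (285) and (352). I'll narrow the gap and swing 84.5° clockwise.

Emit:
{"fn": "jog_arm", "kwargs": {"moves": [[0,0,0,0,0,0,1.4],[0,0,0,0,0,0,1.4],[0,-1.2,0,0,0,5.3,1.4],[0.2,-2.5,0,0,0,10.6,1.4],[0.5,-3.7,0,0,0,15.8,1.4],[0.9,-4.8,0,0,0,21.1,1.4],[1.4,-6,0,0,0,26.4,1.4],[1.9,-7.1,0,0,0,31.7,1.4],[2.6,-8.1,0,0,0,37,1.4],[3.4,-9,0,0,0,42.2,1.4],[4.3,-9.9,0,0,0,47.5,1.4],[5.2,-10.7,0,0,0,52.8,1.4],[6.2,-11.4,0,0,0,58.1,1.4],[7.3,-12,0,0,0,63.4,1.4],[8.4,-12.6,0,0,0,68.7,1.4],[9.6,-13,0,0,0,73.9,1.4],[10.8,-13.3,0,0,0,79.2,1.4],[12,-13.4,0,0,0,84.5,1.4],[12,-13.4,0,0,0,84.5,1.4]], "newtons": 5}}

```text
t: 4.62
ee_pos: [0.479, -0.0207, 0.2367]
ee_rot: [-0.0, 0.912, -0.411, 0.001]
force: [-0.2, 0.3, 0.2]
grip_width: 0.0144
```

Run:
```python
from h import *
from bench import bot
d=look('w3')
t=bot.snapshot("top");pickle.dump(t,open("pics/t3.pkl","wb"));crop(t,280,150,140,130,5,"pics/t3.png")
```

```text
(no output)
```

View pics/w3.png

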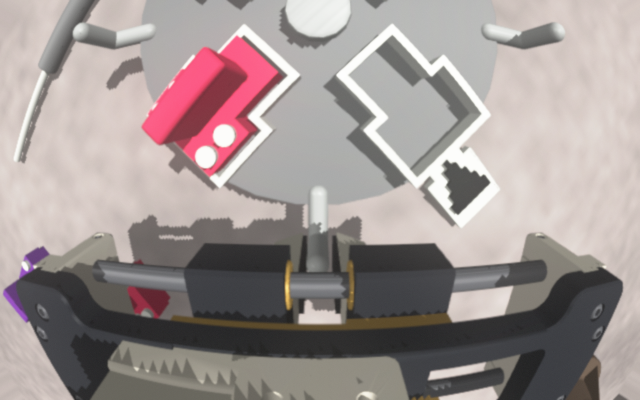

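View pics/t3.png

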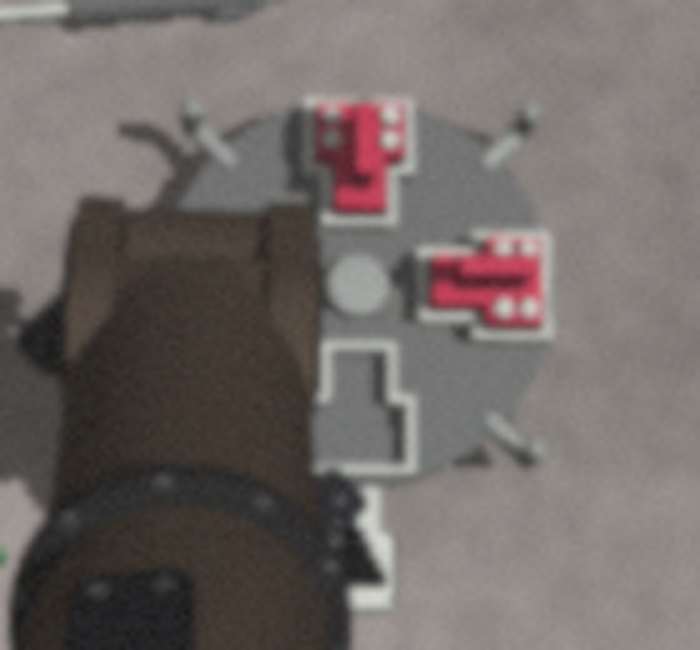

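Run:
```python
from h import *
d=pickle.load(open("pics/w3.pkl","rb"));crop(d,270,0,250,240,2.5,"pics/c4.png")
```

```text
(no output)
```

View pics/c4.png

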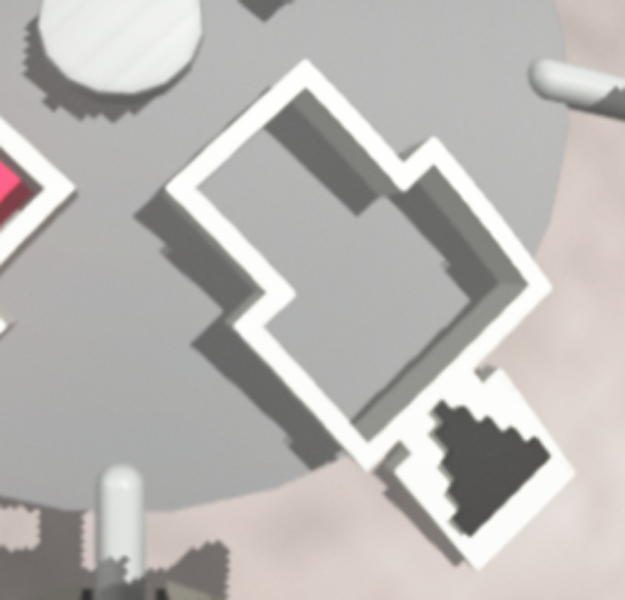

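Run:
```python
from h import *
d=pickle.load(open("pics/w3.pkl","rb"));M=d["M"]
P=lambda p,z:wplane(d,M,270+p[0]/2.5,p[1]/2.5,z)
i=(P((308,62),.058)+P((167,187),.058))/2;o=(P((550,287),.058)+P((370,468),.058))/2
A=lambda v:np.degrees(np.arctan2(v[1],v[0]))
print("bay",i,o,"dir",A(o-i),"edge dirs",A(P((370,468),.058)-P((550,287),.058))-90,A(P((550,287),.058)-P((436,138),.058)),A(P((370,468),.058)-P((235,325),.058)))
for z in(.008,.012):
  tip=P((440,402),z);b=(P((548,455),z)+P((467,533),z))/2;print("arrow",tip,b,A(b-tip))
h=P((121,20),.050);print("hub",h,A(tip-h),A(o-h),A(i-h),A(b-h))
# tongue rect edges dir
print("tongue end mid",(P((575,470),.008)+P((477,570),.008))/2, A((P((575,470),.008)+P((477,570),.008))/2-h))
```

```text
bay [ 0.53351338 -0.11874299  0.058     ] [ 0.46122493 -0.1145141   0.058     ] dir 176.65199993440922 edge dirs -3.0604253395028422 175.85025528926826 177.37906010998717
arrow [ 0.43977524 -0.11499407  0.008     ] [ 0.40176642 -0.11202563  0.008     ] 175.5343488672073
arrow [ 0.44149264 -0.11429352  0.012     ] [ 0.40421401 -0.11138212  0.012     ] 175.5343488672073
hub [ 0.56767604 -0.12139085  0.05      ] 176.78072673431367 176.30382444017064 175.56801413318706 176.49617046573613
tongue end mid [ 0.38993963 -0.1112402   0.008     ] 176.73134950946567
```

Run:
```python
from h import *
from bench import bot
plan(bot.state(),(.479,-.0207,.36),-138);plan(bot.state(),(.533,.074,.34),-17)
```

```text
jaw now -138.5 shift cm [ -0.    -0.1  -12.34] turn deg [-0.  -0.  -0.5]
jaw now -138.5 shift cm [ -3.51 -10.42 -10.34] turn deg [   0.    -0.  -121.5]
```

Emit:
{"fn": "jog_arm", "kwargs": {"moves": [[0,0,0,0,0,0,2.4],[0,0,0,0,0,0,3],[0,0,-3,0,0,0,3],[0,0,-7,0,0,0,3],[0,0,-11,0,0,-8,4],[-0.5,-2,-11,0,0,-18,5],[-1,-4,-11,0,0,-28,5],[-1.5,-6,-11,0,0,-38,5],[-2,-7,-11,0,0,-48,5],[-2.5,-8,-11,0,0,-58,5],[-3,-9,-11,0,0,-68,5],[-3.5,-10.4,-10.5,0,0,-78,5],[-3.5,-10.4,-10.5,0,0,-88,5],[-3.5,-10.4,-10.5,0,0,-98,5],[-3.5,-10.4,-10.5,0,0,-108,5],[-3.5,-10.4,-10.5,0,0,-118,5],[-3.5,-10.4,-10.5,0,0,-121,5],[-3.5,-10.4,-10.5,0,0,-121,5]]}}

```text
t: 6.98
ee_pos: [0.5328, 0.0733, 0.3415]
ee_rot: [0.0, 0.807, 0.591, 0.0]
force: [-0.6, -0.1, 0.7]
grip_width: 0.0503
```

Run:
```python
from h import *
from bench import bot
look('w4')
t=bot.snapshot("top");pickle.dump(t,open("pics/t4.pkl","wb"));crop(t,280,150,140,130,5,"pics/t4.png")
```

```text
(no output)
```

View pics/w4.png

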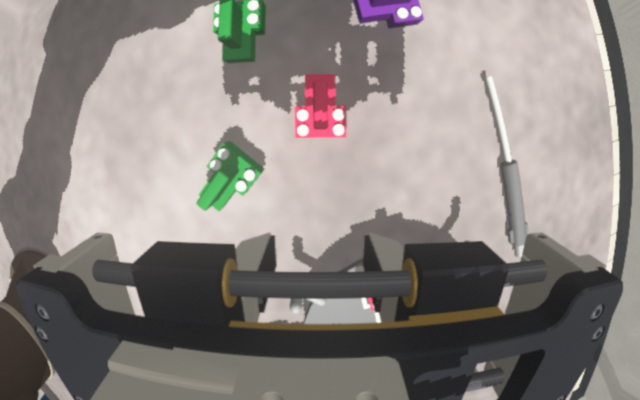

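View pics/t4.png

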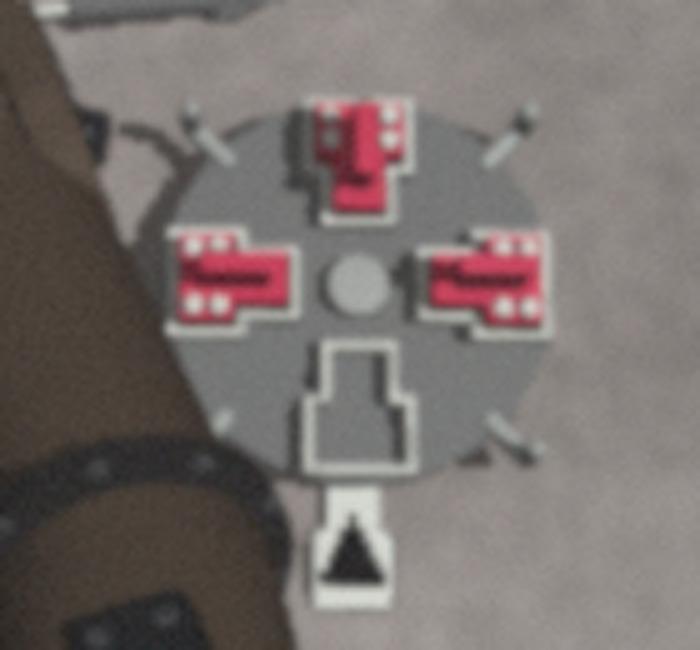

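The top view shows the empty bay (360,405 in crop) right at the arrow (352,545 in crop). The wrist shows the loose red block at (320,107) with its narrow end up.

Run:
```python
from h import *
d=pickle.load(open("pics/w4.pkl","rb"));crop(d,275,60,90,90,7,"pics/c5.png")
```

```text
(no output)
```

View pics/c5.png

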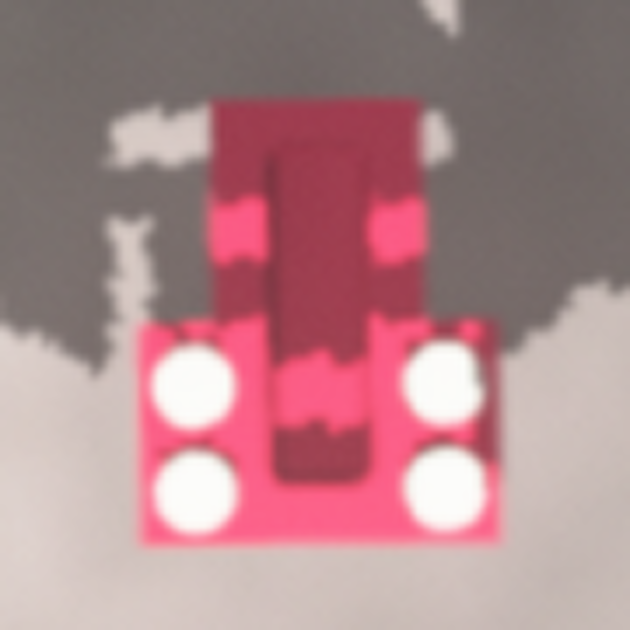

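Run:
```python
from h import *
d=pickle.load(open("pics/w4.pkl","rb"));M=d["M"]
P=lambda p,z:wplane(d,M,275+p[0]/7,60+p[1]/7,z)
a=(P((211,100),.03)+P((423,100),.03))/2;b=(P((140,545),.03)+P((500,545),.03))/2
A=lambda v:np.degrees(np.arctan2(v[1],v[0]))
print("len",np.linalg.norm(a-b),"c",(a+b)/2,"dir",A(a-b),A(P((140,545),.03)-P((500,545),.03))-90, "width",np.linalg.norm(P((140,545),.03)-P((500,545),.03)))
f1=P((320,140),.07);f2=P((321,483),.07);print("fin",np.linalg.norm(f1-f2),(f1+f2)/2,A(f1-f2))
```

```text
len 0.05990517694036688 c [0.5577892  0.14939447 0.03      ] dir 72.89161010842778 72.52310858433171 width 0.048282611022228125
fin 0.039803390041052274 [0.55802077 0.14987674 0.07      ] 72.67275020287748
```

Run:
```python
from h import *
from bench import bot
s=bot.state()
plan(s,(.558,.1497,.28),-17.3);plan(s,(.558,.1497,.216),-17.3)
```

```text
jaw now -17.6 shift cm [8.03 0.09 6.15] turn deg [ 0.   0.  -0.3]
jaw now -17.6 shift cm [ 8.03  0.09 12.55] turn deg [ 0.   0.  -0.3]
```

Emit:
{"fn": "jog_arm", "kwargs": {"moves": [[4,0.1,2,0,0,-0.3,4],[8,0.1,5,0,0,-0.3,4],[8,0.1,6.1,0,0,-0.3,4],[8,0.1,6.1,0,0,-0.3,4]]}}

```text
t: 7.58
ee_pos: [0.5576, 0.1489, 0.2796]
ee_rot: [0.0, 0.805, 0.593, -0.001]
force: [-0.5, 0.1, 1.4]
grip_width: 0.04
```

Run:
```python
from h import *
d=look('w5');crop(d,250,180,140,130,5,"pics/c6.png");print(d["M"])
```

```text
[[ 2.97103804e-01  9.54843858e-01 -1.59255623e-03  5.57564939e-01]
 [ 9.54842717e-01 -2.97106416e-01 -1.77889468e-03  1.48912815e-01]
 [-2.17172534e-03 -9.92124343e-04 -9.99997150e-01  2.79589430e-01]
 [ 0.00000000e+00  0.00000000e+00  0.00000000e+00  1.00000000e+00]]
```

View pics/c6.png

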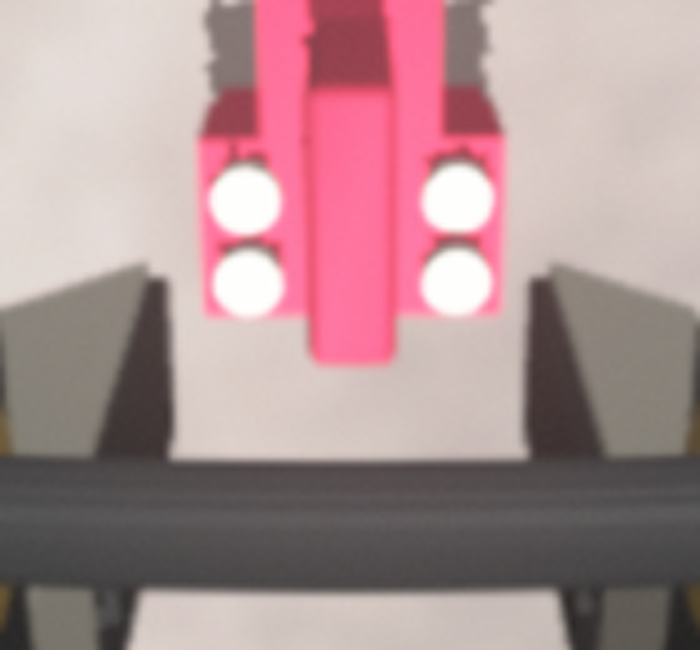

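Run:
```python
from h import *
from bench import bot
d4=pickle.load(open("pics/w4.pkl","rb"));d5=pickle.load(open("pics/w5.pkl","rb"))
for a,b in(((321,483),(351,362)),((320,545),(353,317))):
    print(tri([wray(d4,d4["M"],275+a[0]/7,60+a[1]/7),wray(d5,d5["M"],250+b[0]/5,180+b[1]/5)]))
plan(bot.state(),(.558,.1497,.216),-17.3)
```

```text
[0.55202853 0.13075973 0.06774044]
[0.54905983 0.12057741 0.02974359]
jaw now -17.3 shift cm [ 0.13 -0.03  6.45] turn deg [ 0.   0.1 -0. ]
```

Emit:
{"fn": "jog_arm", "kwargs": {"moves": [[0.1,0,3,0,0,0,4],[0.1,0,5.5,0,0,0,4],[0.1,0,6.4,0,0,0,4],[0.1,0,6.4,0,0,0,4],[0.1,0,6.4,0,0,0,2.4],[0.1,0,6.4,0,0,0,1],[0.1,0,6.4,0,0,0,0.6],[0.1,0,6.4,0,0,0,0.6],[0.1,0,6.4,0,0,0,0.6]], "newtons": 25}}

```text
t: 8.75
ee_pos: [0.5583, 0.1494, 0.2168]
ee_rot: [0.001, 0.806, 0.592, -0.0]
force: [-0.6, -0.8, 5.1]
grip_width: 0.0121
```

Run:
```python
from h import *
from bench import bot
s=bot.state();print(s["force"],s["grip_width"],s["ee_pos"],s["joint_pos"][6])
plan(s,(.4977,-.117,.36),-93.5)
plan(s,(.4977,-.117,.29),-93.5)
```

```text
[-0.60119595 -0.84449125  5.05369112] 0.012118585037953265 [0.55830042 0.14936684 0.21681814] -0.8284414463357357
jaw now -17.3 shift cm [-27.25   2.16 -14.28] turn deg [ 0.1  0.  76.2]
jaw now -17.3 shift cm [-27.24   2.16  -7.28] turn deg [ 0.1  0.  76.2]
```

Emit:
{"fn": "jog_arm", "kwargs": {"moves": [[0,0,-2,0,0,0,0.6],[0,0,-6,0,0,0,0.6],[0,0,-11,0,0,0,0.6],[-2,0,-14.3,0,0,8,0.6],[-5,0.5,-14.3,0,0,17,0.6],[-9,1,-14.3,0,0,26,0.6],[-13,1.5,-14.3,0,0,36,0.6],[-17,2,-14.3,0,0,46,0.6],[-21,2.2,-14.3,0,0,56,0.6],[-25,2.2,-14.3,0,0,66,0.6],[-27.2,2.2,-14.3,0,0,76.2,0.6],[-27.2,2.2,-14.3,0,0,76.2,0.6],[-27.2,2.2,-14.3,0,0,76.2,0.6]]}}

```text
t: 10.38
ee_pos: [0.4984, -0.1156, 0.36]
ee_rot: [0.0, 1.0, -0.029, 0.0]
force: [0.6, 1.6, -1.6]
grip_width: 0.0116
```

Run:
```python
from h import *
from bench import bot
s=bot.state();print(s["force"],s["grip_width"],s["ee_pos"])
look('w6');t=bot.snapshot("scene");pickle.dump(t,open("pics/s6.pkl","wb"));crop(t,200,100,200,150,4,"pics/s6.png")
plan(s,(.4977,-.117,.29),-93.5)
```

```text
[ 0.56655755  1.64927559 -1.6123925 ] 0.011619439721752849 [ 0.49841386 -0.11563518  0.35999503]
jaw now -93.3 shift cm [-0.06  0.13  7.  ] turn deg [ 0.  -0.   0.2]
```

View pics/w6.png

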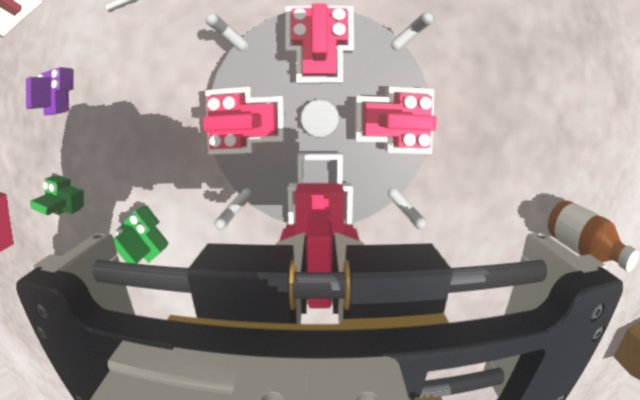

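View pics/s6.png

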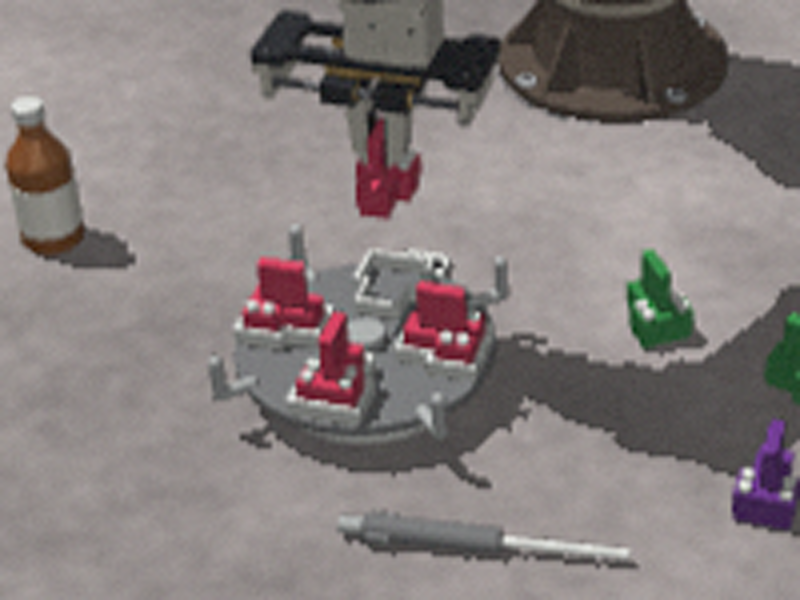

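Run:
```python
from h import *
d=pickle.load(open("pics/w6.pkl","rb"));crop(d,260,80,120,140,5,"pics/c7.png")
```

```text
(no output)
```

View pics/c7.png

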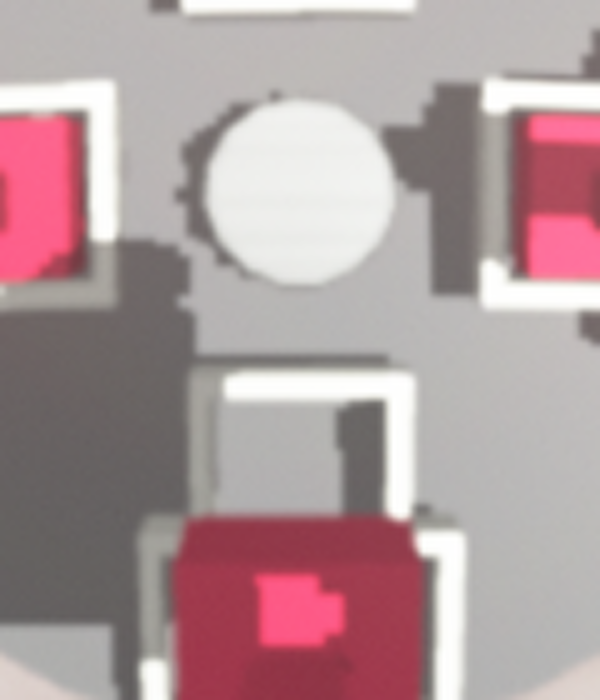

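Run:
```python
from h import *
d=pickle.load(open("pics/w6.pkl","rb"));M=d["M"]
P=lambda p,z:wplane(d,M,260+p[0]/5,80+p[1]/5,z)
h=P((300,191),.05);print("hub",h)
a,b=P((190,370),.058),P((415,370),.058);print("nest inner end",a,b,(a+b)/2, np.linalg.norm(a-b))
u=np.array([-np.cos(np.radians(3.5)),np.sin(np.radians(3.5)),0])
print("bay from hub",h+.07*u,"bay from nest end",(a+b)/2+u*.0365)
s1,s2=P((138,520),.058),P((466,520),.058);print("shoulders",(s1+s2)/2,np.linalg.norm(s1-s2))
e,f=P((174,565),.173),P((425,565),.173);print("block end",e,f,np.linalg.norm(e-f),"block centre",(e+f)/2+u*.03,"TCP",M[:3,3])
A=lambda v:np.degrees(np.arctan2(v[1],v[0]));print(A(a-b),A(e-f))
```

```text
hub [ 0.56723253 -0.12141345  0.05      ]
nest inner end [ 0.5359262  -0.09940832  0.058     ] [ 0.53355297 -0.1405522   0.058     ] [ 0.53473959 -0.11998026  0.058     ] 0.04121226561502178
bay from hub [ 0.49736309 -0.11714006  0.05      ] bay from nest end [ 0.49830767 -0.11775199  0.058     ]
shoulders [ 0.50650332 -0.11828495  0.058     ] 0.06151435624674945
block end [ 0.52980481 -0.10473625  0.173     ] [ 0.52817672 -0.13270172  0.173     ] 0.028012824627857726 block centre [ 0.49904672 -0.11688753  0.173     ] TCP [ 0.49841386 -0.11563518  0.35999503]
86.69877520311181 86.66812345536023
```

Emit:
{"fn": "jog_arm", "kwargs": {"moves": [[0,0.1,3,0,0,0.2,0.6],[0,0.1,6,0,0,0.2,0.6],[0,0.1,7.8,0,0,0.2,0.6],[0,0.1,7.8,0,0,0.2,0.6],[0,0.1,7.8,0,0,0.2,0.6]]}}

```text
t: 11.1
ee_pos: [0.499, -0.1161, 0.2827]
ee_rot: [0.0, 1.0, -0.03, 0.001]
force: [0.2, -0.2, -1.1]
grip_width: 0.012
```

Run:
```python
from h import *
from bench import bot
s=bot.state();print(s["force"],s["grip_width"],s["ee_pos"])
d=look('w7');crop(d,240,90,160,170,3.5,"pics/c8.png")
t=bot.snapshot("top");pickle.dump(t,open("pics/t7.pkl","wb"));crop(t,300,170,110,110,5,"pics/t7.png")
t=bot.snapshot("scene");pickle.dump(t,open("pics/s7.pkl","wb"));crop(t,240,130,100,80,7,"pics/s7.png")
```

```text
[ 0.17014986 -0.17403721 -1.1353819 ] 0.011979236545200018 [ 0.49900124 -0.11609111  0.28270786]
```

View pics/c8.png

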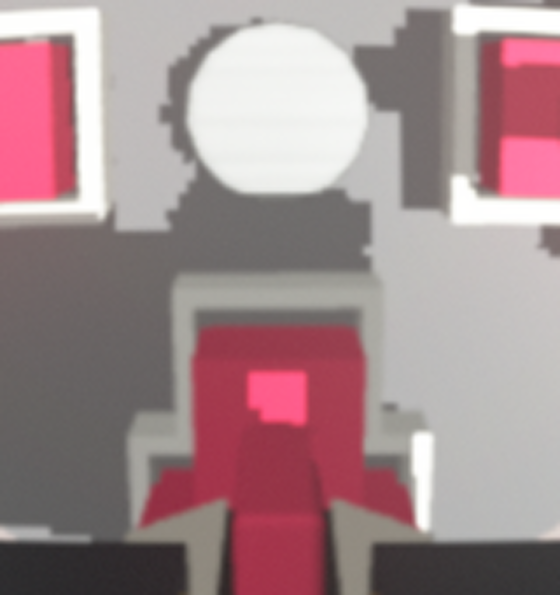

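View pics/s7.png

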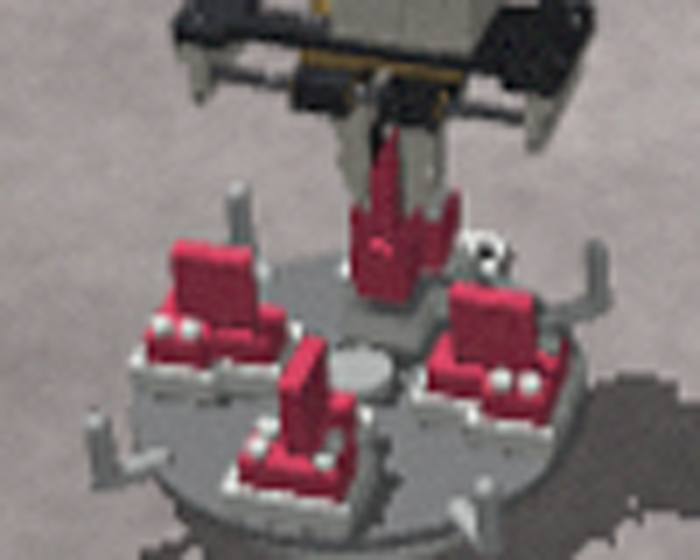

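Run:
```python
from h import *
from bench import bot
d=pickle.load(open("pics/w7.pkl","rb"));M=d["M"]
P=lambda p,z:wplane(d,M,240+p[0]/3.5,90+p[1]/3.5,z)
u=np.array([-np.cos(np.radians(3.4)),np.sin(np.radians(3.4)),0])
h=P((277,110),.05)
a,b=P((173,275),.058),P((381,275),.058);n=(a+b)/2;print("nest width",np.linalg.norm(a-b),"bay",n+u*.0365,"from hub",h,h+.07*u)
e,f=P((193,358),.0957),P((363,358),.0957);c=(e+f)/2;print("block w",np.linalg.norm(e-f),"centre",c+.03*u,"TCP",M[:3,3])
l,r=P((130,437),.058),P((432,437),.058);print("shoulder",(l+r)/2,np.linalg.norm(l-r))
A=lambda v:np.degrees(np.arctan2(v[1],v[0]));print(A(a-b),A(e-f),A(M[:3,1]))
plan(bot.state(),(.4985,-.1165,.259),-93.4)
```

```text
nest width 0.03992184450852703 bay [ 0.50014389 -0.11708566  0.058     ] from hub [ 0.56771495 -0.12113181  0.05      ] [ 0.49783816 -0.11698036  0.05      ]
block w 0.027089927433486122 centre [ 0.50023088 -0.11721543  0.0957    ] TCP [ 0.49900124 -0.11609111  0.28270786]
shoulder [ 0.50369623 -0.11808388  0.058     ] 0.060617387701732146
86.54025388631892 86.53695700116205 -93.45071482275583
jaw now -93.5 shift cm [-0.04  0.01  2.39] turn deg [ 0.1 -0.1 -0.1]
```

Block and bay agree within about 1 mm, and the angles match, so I'll lower it.

Emit:
{"fn": "jog_arm", "kwargs": {"moves": [[-0.05,0,0.5,0,0,0,0.6],[-0.05,0,1,0,0,0,0.6],[-0.05,0,1.4,0,0,0,0.6],[-0.05,0,1.7,0,0,0,0.6]]}}

```text
t: 11.75
ee_pos: [0.4984, -0.1164, 0.2655]
ee_rot: [0.0, 1.0, -0.03, 0.001]
force: [0.3, 0.8, -1.3]
grip_width: 0.0116
```

Emit:
{"fn": "jog_arm", "kwargs": {"moves": [[0,0,0.3,0,0,0,0.6],[0,0,0.6,0,0,0,0.6],[0,0,0.75,0,0,0,0.6],[0,0,0.75,0,0,0,0.6]]}}

```text
t: 12.25
ee_pos: [0.4983, -0.1164, 0.2587]
ee_rot: [0.0, 1.0, -0.031, 0.001]
force: [-4.0, 0.7, 10.2]
grip_width: 0.0117
```

Emit:
{"fn": "jog_arm", "kwargs": {"moves": [[0,0,0,0,0,0,1.6],[0,0,0,0,0,0,2.2],[0,0,0,0,0,0,2.8],[0,0,0,0,0,0,2.8]]}}

```text
t: 12.75
ee_pos: [0.4983, -0.1164, 0.2586]
ee_rot: [0.0, 1.0, -0.031, 0.001]
force: [0.5, 0.1, -0.2]
grip_width: 0.0279
```

Emit:
{"fn": "jog_arm", "kwargs": {"moves": [[0,0,-2,0,0,0,2.8],[0,0,-5,0,0,0,2.8],[0,0,-9,0,0,0,2.8],[-4,0,-12,0,0,0,2.8],[-8,0,-14,0,0,0,2.8],[-8,0,-14,0,0,0,2.8],[-8,0,-14,0,0,0,2.8]]}}

```text
t: 13.62
ee_pos: [0.4186, -0.1114, 0.3986]
ee_rot: [0.0, 1.0, -0.03, 0.001]
force: [-0.0, -0.3, -0.2]
grip_width: 0.0281
```

Run:
```python
from h import *
from bench import bot
s=bot.state();print(s["force"],s["grip_width"],s["ee_pos"])
d=look('w8');crop(d,200,20,240,220,2.7,"pics/c9.png")
t=bot.snapshot("scene");pickle.dump(t,open("pics/s8.pkl","wb"));crop(t,240,130,100,80,7,"pics/s8.png")
```

```text
[-0.04145353 -0.26336716 -0.20525315] 0.02809494525246256 [ 0.41860288 -0.11136943  0.39857361]
```

View pics/c9.png

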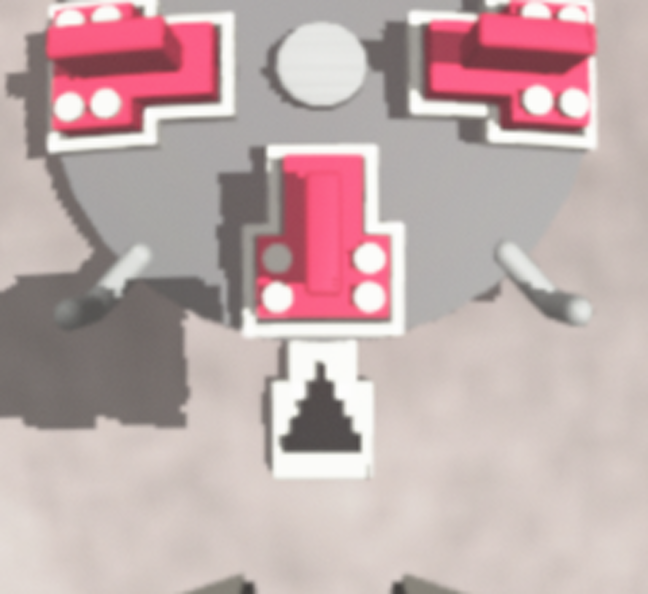

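View pics/s8.png

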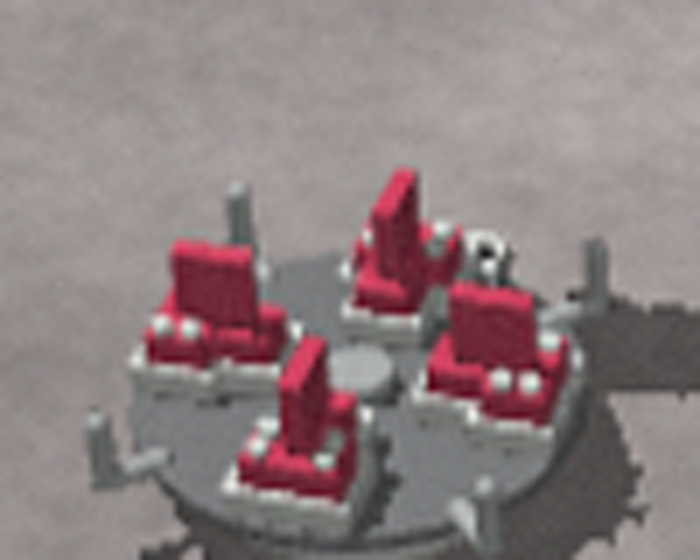

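Run:
```python
from h import *
d=pickle.load(open("pics/w8.pkl","rb"));M=d["M"]
P=lambda p,z:wplane(d,M,200+p[0]/2.7,20+p[1]/2.7,z)
A=lambda v:np.degrees(np.arctan2(v[1],v[0]))
h=P((321,64),.05);tip=P((320,362),.012);b=P((321,452),.012)
o=(P((244,335),.058)+P((404,335),.058))/2;i=(P((266,147),.058)+P((378,147),.058))/2
print("hub",h,"tip",A(tip-h),"base",A(b-h),"bay",A(o-h),A(i-h),A(o-i))
bc=(o+i)/2;f=(P((283,155),.072)+P((364,155),.072))/2;r=(P((258,318),.072)+P((391,318),.072))/2
print("bay",bc,"block",(f+r)/2,"off",((f+r)/2-bc)[:2],A(r-f),"len",np.linalg.norm(r-f))
print("load",h+.07*(tip-h)/np.linalg.norm((tip-h)[:2]))
```

```text
hub [ 0.56732543 -0.12115286  0.05      ] tip 176.2991871022036 base 176.50105662975113 bay 177.12878618067305 177.14055754482197 177.12319704684234
bay [ 0.49692399 -0.11762547  0.058     ] block [ 0.49837937 -0.11804112  0.072     ] off [ 0.00145538 -0.00041565] 176.8733415420794 len 0.05984809252340706
load [ 0.4974714  -0.11663461  0.02848979]
```

Everything is within tolerance: the bay is about 1 mm from the load point and the block is 1.5 mm off-centre, fully down. I'm handing in.

Run:
```python
from bench import bot
print(bot.close_job())
```

```text
the job is handed in; nothing more can be done
None
```

I turned the carousel about 84.5° clockwise by straddling one spoke handle, then placed the loose red block in the empty bay with its narrow end towards the hub. I released it, backed the arm clear and handed the job in at about 14 s; no verdict was reported.

My last checks, from the wrist camera after release:

- **Bay position:** the bay is at 177.1° and the arrow at 176.3–176.5°, so it is about 1 mm from the load point.
- **Block in the bay:** it is about 1.5 mm from the bay's centre and in line within 0.3°.
- **Pressed home:** the block met the floor at the expected height with about 10 N. With its top assumed at the home height, the top measures 59.8 mm long against the true 60 mm, so it is fully down.
- **At rest:** the arm touches nothing, with force readings near zero.

None of my checks failed. The bay angle from the last picture disagrees by about 0.7° with the one taken just after turning (176.4°), which is within tolerance. I kept clear of the rack, bottle and pipette throughout but did not measure them again at the end.

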